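# Seat a lino block in the corner of the registration board

### The arm

A 6-joint arm with a two-finger parallel gripper is mounted at the origin on the work surface. World frame = base frame: x ahead of the robot, y to its left, z up, the work surface at z = 0. Lengths are in mm, angles in rad, forces in N, time in s.
With the tool pointing down it reaches from about 300 to 775 mm from the base axis. Payload 14.6 kg.
Tool frame: the origin (TCP) lies at the very end of the fingers, on their centre line; the grasp point (between the pads) lies 19 mm behind it; z points along the fingers, y is the line along which they close (so a half turn about z gives the same grasp; the last joint's range is limited). The gripper opens to 94 mm and grips with 3 to 60 N. Pads are 16 mm wide; open, the fingers measure 119 mm over their backs; the gripper's body (75 mm by 177 mm) begins 78 mm behind the grasp point.
Start: joints at [-1.391, 0.3, 1.521, -0, 1.321, -0.067], TCP at [134.36, -533.326, 205.446] pointing down, gripper open.
Joint ranges: [-3.03, 3.03], [-0.79, 2.21], [0.23, 2.52], [-1.04, 4.18], [0, 3.07], [-2.55, 2.55]. Speed limits (rad/s): [2.22, 2.22, 2.57, 3.14, 3.14, 3.14].

### API

Orientations are given as [roll, pitch, yaw] about the fixed x, y, z axes, in that order (R = Rz(yaw) Ry(pitch) Rx(roll)).
In Python, from cell import manip, camera, get_calibration gives the robot as it stands. The module is installed in compiled form; this text tells all that it offers.
- The arm moves only by the tool jog_arm, never from a script. Its argument "plan" is one flat list of numbers, 6 for each row, row after row: the shift along the world's x, y, z in m, then the turn, a rotation vector about the world's x, y, z in degrees. A call has 1 to 20 rows; each row is the pose to reach, as a shift and turn from the pose commanded when the call began; what a row does not reach only later rows make up. A row lasts 1/10 s, in which the tool goes at most 50 mm and 8.59 degrees, less where a joint would pass 70% of its speed; a pose out of reach is approached as far as the arm can. A call with a gripper value outside its range is refused whole. "claw" is the finger opening in m, from 0 to 0.094, set as the call begins (left out, the last holds). The fingers move at their own pace and stop on an object; "force" is the grip in N (left out, the last holds). Time passes only in rows, so rows that repeat a pose let the fingers close. It gives the time, the measured TCP pose, the force, the opening and the grip force at its end, in the units of the state.
- manip.read_state(): the state, without advancing time (a new reading comes with each control period).
- camera(name): name is "scene" or "top" or "wrist"; returns (picture, depth): 400x640x3 uint8, red, green, blue; 400x640 float32, mm along the optical axis (not along the pixel's ray), 0 where there is no reading.
- get_calibration(name): a dict with "fx", "fy", "cx", "cy" (pixels), "k1" (the pictures are not rectified: a ray, as slopes to the right and down, at radius r is drawn at 1 + k1 r^2 times it, then the intrinsics apply), "origin" and "attitude" of the camera in the world. Camera axes: x right, y down, z forward; pixel columns grow to the right and rows downward; lengths in mm; the calibration is good to about 2 mm. A picture is of the moment at which its call begins: read the wrist's pose just before it. get_calibration takes no time and is no camera call; for the wrist camera it gives the pose at the moment of the call.
- manip.sign_off(): hands the job in; it is judged then, once.
The state is a dict: "clock": time; "joints": joint angles; "qd": joint speeds; "effort": joint torques, N m; "eef_pos": TCP position; "eef_rot": TCP orientation; "wrist_force": force on the tool from outside, world axes, zero at the start; "moment": the same for the moment, N m; "finger_gap": finger opening in mm; "finger_force": force on a finger pad.
Only numpy, scipy, OpenCV 4.12 (cv2) and the standard library are available. Lean on these libraries where they do the work, as an engineer would, in place of code of your own. Each camera call takes 0.05 s, during which the arm holds its last target. There are 200 camera calls.

### The job

Set the carved lino block in the registration board ready for inking, using only fingertip pushes: first push it across until its long side lies flat against the long rail, well short of the corner pocket, then keep it against the rail and slide it along until it is fully home in the pocket, snug against both the rail and the end stop. Do not pinch, lift or tip the block, leave it lying flat and at rest, and do not disturb the jars and tools around it.

Things in the scene. Friction and masses are not known exactly. Their poses are not given: they have to be found in the camera images.
- jig: Registration board fixed to the table: plywood, 260 mm (x) by 400 mm (y), 12 mm thick. Origin: centre of its underside, on the table; x, y along its sides, z up; working surface at z = +12 mm. Wooden strips 18 mm high stand on it: long rail, end stop and guide strip (see their points; all have the jig's axes). They enclose the corner pocket, 68 mm wide, open towards -y only.
- rail (a point): On the long rail's inner face (it looks to jig -x), half-way along it, at the working surface: jig x = +75, y = 0, z = +12 mm. The face runs along y, 190 mm each way; the rail is 50 mm wide, 18 mm high, with two small steel paper pins standing 5 mm out of its top.
- end_stop (a point): The inside corner where the end stop meets the rail, at the working surface: jig x = +75, y = +140, z = +12 mm. The stop's inner face looks to jig -y and runs 100 mm from here towards -x; the stop is 25 mm thick, 18 mm high.
- guide_strip (a point): Nose of the guide strip, at the working surface: jig x = -4, y = +92, z = +12 mm. The strip is 22 mm wide (x = -15 to +7 mm), 18 mm high, runs from here along +y to the end stop, parallel to the rail; the nose is rounded, 11 mm radius.
- pocket_seat (a point): Where the centre of the block's underside lies when the block is fully home in the pocket: on the working surface, jig x = +43, y = +95.5, z = +12 mm. Axes as the jig's.
- lino_block: Lino printing block: MDF base, grey-green lino top carved with a pale leaf, stem along y; 64 mm (x) by 89 mm (y), 22 mm high, about 95 g, loose on the board, lino up. Origin: centre of its underside. It starts off the rail (to jig -x) and short of the pocket (to jig -y), turned up to 0.45 rad from the rail; its +x long side faces the rail, its +y short side the end stop.
- red_jar: Screw-top jar of red paint with a white cap, 36 mm in diameter, 58 mm high, loose, upright; on the board's front edge (jig -x), on the pocket's side. Bystander. Origin: centre of its underside.
- green_jar: Screw-top jar of green paint with a white cap, 36 mm in diameter, 58 mm high, loose, upright; on the board's front edge (jig -x), on the pocket's side. Bystander. Origin: centre of its underside.
- blue_jar: Screw-top jar of blue paint with a white cap, 36 mm in diameter, 58 mm high, loose, upright; on the table right of the board. Bystander. Origin: centre of its underside.
- ochre_jar: Screw-top jar of ochre paint with a white cap, 36 mm in diameter, 58 mm high, loose, upright; on the table right of the board. Bystander. Origin: centre of its underside.
- brayer: Ink roller lying on the glass inking slab left of the board: black rubber roll 75 mm wide, 32 mm in diameter, wire frame, wooden handle towards its -x, 160 mm long over all. Bystander. Origin: under the roll, at the slab's surface.
- palette_knife: Palette knife lying on the table right of the board: steel blade towards its +x, dark wooden handle, 235 mm long, 18 mm high. Bystander. Origin: between blade and handle, at its underside.
- baren: Baren (round wooden rubbing pad), 110 mm in diameter, with a strap handle 37 mm high, on the table right of the board. Bystander. Origin: centre of its underside.
- gouge: Palm gouge lying on the table left of the board: pear-shaped wooden handle, steel blade towards its +x, 110 mm long, 27 mm high. Bystander. Origin: under the front of the handle, at its underside.
Not all that is in view belongs to the job. Of the things shaped like the lino_block, the grey one is meant.

How it is judged:
By the outcome, as a careful person would: the job done as asked, in the order asked, and still so for the second after the job is handed in, with the robot touching nothing.
It also fails if it takes over 45 s, if anything falls off the work surface, if the arm or the gripper's body presses on something with over 40 N, if the wrist force passes 120 N, or if a joint passes its speed limit or range.

## Working session

There is one attempt and no reset: what is moved stays moved. The work goes in short steps, Python scripts to look and compute and a tool call to move; the robot and the scene stay as the last step left them, time stands still between calls to the robot, and variables do not carry over. Pictures are saved under pics/ and viewed, at most 10 in all, crops included, and the job is handed in when it is done.

Besides the shell and the picture viewer there is one more tool, called after "Emit:" by a JSON object that holds its "method" and its "body". jog_arm: Moves the arm, as the interface text tells. Its arguments: {"type":"object","properties":{"plan":{"type":"array"},"claw":{"type":"number"},"force":{"type":"number"}},"required":["plan"]}

```bash
mkdir -p pics; cat > h.py <<'E'
import numpy as np, cv2
from cell import manip, camera, get_calibration
from scipy.spatial.transform import Rotation as R
def rot(a):
    a=np.array(a,float)
    return a if a.shape==(3,3) else R.from_euler('xyz',a).as_matrix()
def rays(c,uv):
    uv=np.atleast_2d(np.array(uv,float))
    d=(uv-[c['cx'],c['cy']])/[c['fx'],c['fy']]
    s=d.copy()
    for _ in range(10): s=d/(1+c['k1']*(s**2).sum(1,keepdims=True))
    return np.c_[s,np.ones(len(s))]@rot(c['attitude']).T
def at_z(c,uv,z):
    r=rays(c,uv);o=np.array(c['origin']);return o+r*((z-o[2])/r[:,2:])
def depth_pts(c,dep):
    v,u=np.mgrid[0:400,0:640]
    r=rays(c,np.c_[u.ravel(),v.ravel()]) 
    return (np.array(c['origin'])+r*dep.reshape(-1,1)).reshape(400,640,3)
E
python3 - <<'E'
from h import *
print(manip.read_state())
for n in ('top','scene'):
    c=get_calibration(n);print(n,c)
    p,d=camera(n);np.savez(n+'.npz',p=p,d=d)
    cv2.imwrite(f'pics/{n}0.png',p[:,:,::-1])
E
```

```text
{'clock': 0.0, 'joints': array([-1.39056394e+00,  3.00452975e-01,  1.52160645e+00, -5.43047165e-06,
        1.32071036e+00, -6.66106372e-02]), 'qd': array([ 0.0020786 , -0.00027977, -0.00031009,  0.00035332,  0.00112018,
       -0.00189765]), 'effort': array([ 4.82983596e-04, -5.31805015e+01, -3.52736735e+01,  7.08830310e-02,
        2.44265457e-02, -9.55525502e-05]), 'eef_pos': array([ 134.32957761, -533.05868152,  204.88554554]), 'eef_rot': array([-3.14041779e+00, -7.31030313e-05,  2.46844327e-01]), 'wrist_force': array([-0.11967961,  0.52268734, -0.19811863]), 'moment': array([-0.01435015,  0.03007244,  0.02057634]), 'finger_force': 0.0, 'finger_gap': 94.12747527010633}
top {'fx': 430.8842973300815, 'fy': 430.8842973300815, 'cx': 324.16179340606294, 'cy': 196.72531545372195, 'k1': -0.08621701690813982, 'origin': array([ 289.36163041,   39.18814197, 1336.01445035]), 'attitude': array([-2.99769981, -0.00829947, -1.57040768])}
scene {'fx': 394.9483302559058, 'fy': 394.9483302559058, 'cx': 318.1088364978693, 'cy': 197.49062414687597, 'k1': 0.027968845988726284, 'origin': array([1342.99628885, -225.76908394,  807.25069508]), 'attitude': array([-2.29442459,  0.01544721,  1.22969007])}
```

View pics/top0.png

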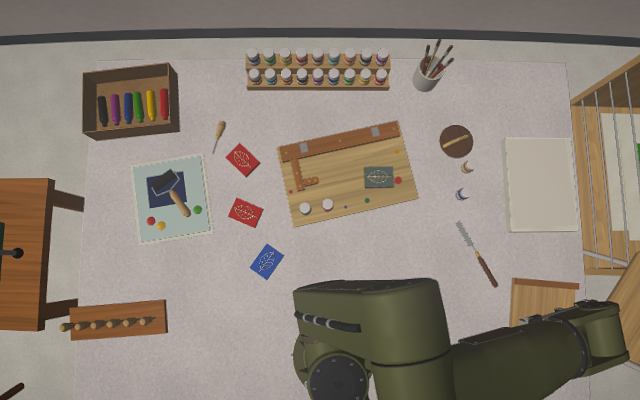

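View pics/scene0.png

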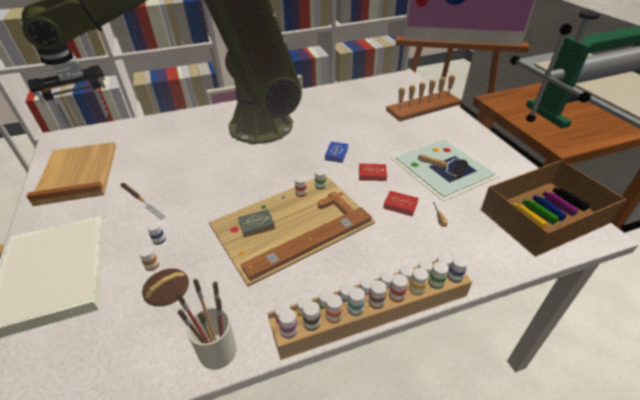

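The top view shows the board with corners at about (277,148), (400,121), (418,199) and (295,227). The rail runs along its upper edge and the pocket is at the left. The grey block is at (379,177) and the jars on the board are at (305,208) and (328,206). Next is an enlarged crop.

```bash
python3 - <<'E'
from h import *
f=np.load('top.npz');p,d=f['p'],f['d']
c=get_calibration('top')
P=depth_pts(c,d)
cv2.imwrite('pics/top1.png',cv2.resize(p[112:234,268:426,::-1],None,fx=4.8,fy=4.8,interpolation=cv2.INTER_CUBIC))
for u,v in [(379,177),(340,190),(340,145),(285,175),(305,208),(328,206),(240,250),(400,181)]: print(u,v,P[v,u].round(1))
# board mask by depth
z=P[...,2]
m=((z>7)&(z<45)).astype(np.uint8); m[:, :268]=0; m[:,426:]=0; m[:112]=0; m[234:]=0
m=cv2.morphologyEx(m,cv2.MORPH_OPEN,np.ones((5,5)))
print(m.sum(), cv2.minAreaRect(P[m>0][:,:2].astype(np.float32)))
# block
hsv=cv2.cvtColor(p,cv2.COLOR_RGB2HSV)
g=((z>26)&(z<45)); b=np.zeros_like(g); b[155:200,350:410]=g[155:200,350:410]
q=P[b][:,:2].astype(np.float32); print(len(q),cv2.minAreaRect(q), np.median(P[b][:,2]))
E
```

```text
379 177 [ 539.5 -140.4   35.2]
340 190 [501.7 -20.8  16.5]
340 145 [641.1 -20.8  32.8]
285 175 [549.7 150.8  12.2]
305 208 [438.9  85.4  71.4]
328 206 [444.8  17.4  72.2]
240 250 [316.3 287.3   3.7]
400 181 [ 530.5 -208.5   17. ]
9880 ((560.397705078125, -42.187591552734375), (262.48614501953125, 399.0094299316406), 13.303638458251953)
587 ((542.6882934570312, -139.73171997070312), (65.610595703125, 87.53623962402344), 1.2060827016830444) 35.51646002304733
```

View pics/top1.png

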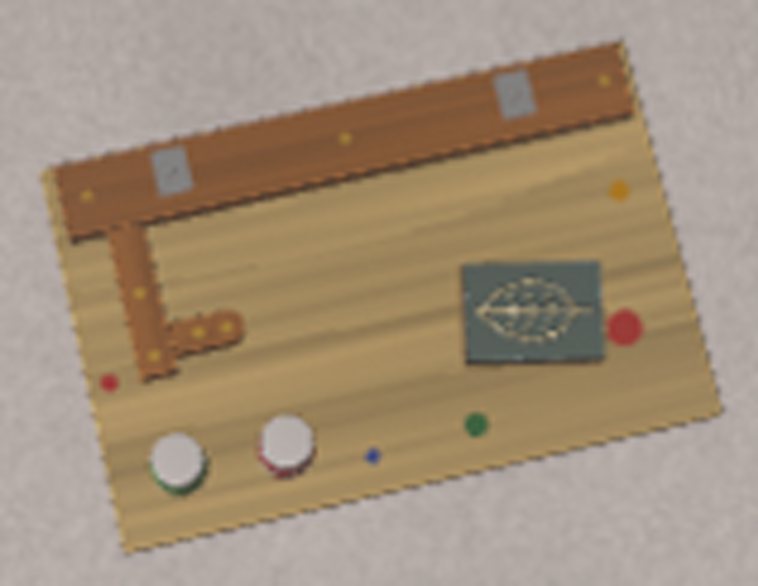

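The crop shows the block clear of the rail, with free space between them. The pocket is at the left, and the two jars stand at the front edge near the pocket. The depth fit gives the jig at about (560,-42) with yaw 13.3°, and the block at jig (-40,-91), turned -12°. The tool yaw already matches the jig, so I'm moving in and checking with the wrist camera.

Emit:
{"method": "jog_arm", "body": {"plan": [0.36,0.38,0.1,0,0,0,0.36,0.38,0.1,0,0,0,0.36,0.38,0.1,0,0,0,0.36,0.38,0.1,0,0,0,0.36,0.38,0.1,0,0,0,0.36,0.38,0.1,0,0,0,0.36,0.38,0.1,0,0,0,0.36,0.38,0.1,0,0,0,0.36,0.38,0.1,0,0,0,0.36,0.38,0.1,0,0,0,0.36,0.38,0.1,0,0,0,0.36,0.38,0.1,0,0,0,0.36,0.38,0.1,0,0,0,0.36,0.38,0.1,0,0,0,0.36,0.38,0.1,0,0,0], "claw": 0.05}}

```text
clock: 1.6
eef_pos: [493.7, -154.2, 305.3]
eef_rot: [-3.142, 0.0, 0.245]
wrist_force: [-0.5, 0.6, 0.5]
finger_gap: 50.2
finger_force: 0.0
```

```bash
python3 - <<'E'
from h import *
s=manip.read_state();print(s['clock'],s['eef_pos'],s['eef_rot'],abs(s['qd']).max())
c=get_calibration('wrist');p,d=camera('wrist');print(c)
np.savez('w1.npz',p=p,d=d,c=c)
cv2.imwrite('pics/w1.png',p[:,:,::-1])
E
```

```text
1.6 [ 493.72535046 -154.18797522  305.32889229] [-3.14152398e+00  2.70390550e-04  2.45328643e-01] 0.0031840125302378115
{'fx': 297.688905246854, 'fy': 297.688905246854, 'cx': 316.3469190562818, 'cy': 206.9269300065273, 'k1': -0.014900937672160962, 'origin': array([ 563.30646802, -136.13120207,  485.2541378 ]), 'attitude': array([ 2.88579381e+00,  9.20198138e-04, -1.32538265e+00])}
```

View pics/w1.png

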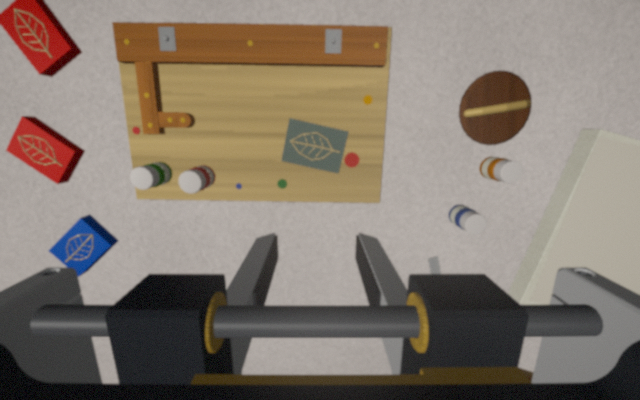

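The wrist view shows the whole board. The rail spans (115,25) to (388,65), the block is at (315,146), the pocket stop at (147,100) and the nose at (188,120). I'll fit them here.

```bash
cat > fit.py <<'E'
from h import *
def fit(p,d,c):
    P=depth_pts(c,d);z=P[...,2]
    reg=np.zeros(z.shape,bool);reg[15:210,95:400]=1
    hsv=cv2.cvtColor(p,cv2.COLOR_RGB2HSV).astype(int)
    grey=(hsv[...,1]<110)&(hsv[...,0]>40)&(hsv[...,0]<110)&(hsv[...,2]<135)&(z>26)&(z<42)&reg
    n,l,st,_=cv2.connectedComponentsWithStats(grey.astype(np.uint8))
    k=1+np.argmax(st[1:,4]); cs,_=cv2.findContours((l==k).astype(np.uint8),0,2)
    h=cv2.convexHull(max(cs,key=len))[:,0].astype(float)
    rb=cv2.minAreaRect(at_z(c,h,34)[:,:2].astype(np.float32))
    brown=(hsv[...,0]<17)&(hsv[...,1]>125)&(hsv[...,2]<175)&(z>24)&(z<36)&reg
    return P,reg,rb,brown,np.median(z[l==k])
E
python3 - <<'E'
from fit import *
f=np.load('w1.npz',allow_pickle=True);p,d,c=f['p'],f['d'],f['c'].item()
P,reg,rb,brown,zb=fit(p,d,c);z=P[...,2]
print('block',rb,zb,'board z',np.median(P[70:90,230:330,2]),'rail z',np.median(P[35:55,190:310,2]),'table',np.median(P[220:235,150:200,2]))
m=((z>6)&(z<40)&reg).astype(np.uint8);m=cv2.morphologyEx(m,cv2.MORPH_OPEN,np.ones((5,5)))
bd=cv2.minAreaRect(P[m>0][:,:2].astype(np.float32));print('board',bd)
a=np.deg2rad(bd[2]);J=np.array([[np.cos(a),np.sin(a)],[-np.sin(a),np.cos(a)]])
# rail inner edge: lowest brown row per column (z=30 top edge), columns right of the stop
uv=np.array([[u,np.where(brown[:110,u])[0].max()+.5] for u in range(200,380) if brown[:110,u].any()])
uv=uv[abs(uv[:,1]-np.median(uv[:,1]))<4]
w=at_z(c,uv,30)[:,:2];k=np.polyfit(w[:,1],w[:,0],1);print('rail yaw',np.rad2deg(np.arctan(-k[0])),'x in jig est',((w-bd[0])@J.T)[:,0].mean())
bj=(np.array(rb[0])-bd[0])@J.T;print('block in jig',bj)
# stop inner edge
vu=np.array([[np.where(brown[v,130:180])[0].max()+130.5,v] for v in range(72,105) if brown[v,130:180].any()])
print('stop y',np.median(((at_z(c,vu,30)[:,:2]-bd[0])@J.T)[:,1]))
jj=[(u,v,((P[v,u,:2]-bd[0])@J.T).round(0)) for u,v in [(148,176),(193,181)]];print(jj)
E
```

```text
block ((538.8034057617188, -138.50827026367188), (60.02983093261719, 85.26422882080078), 1.5362569093704224) 34.64655789167932 board z 12.762073919149628 rail z 30.636505389373752 table 0.9533819357850177
board ((554.5866088867188, -41.45887756347656), (257.8320007324219, 401.53326416015625), 13.580388069152832)
rail yaw 13.000742540277274 x in jig est 75.105145099166
block in jig [-38.13003742 -90.62998605]
stop y 137.114239554308
[(148, 176, array([-79., 143.])), (193, 181, array([-86.,  80.]))]
```

The fits agree: jig at about (556,-42) with yaw 13.2°, block at jig (-38,-91). Heights come out right at board 12.8, rail 30.6 and block 34.6. I'll lower behind the block with two spread fingertips.

Emit:
{"method": "jog_arm", "body": {"plan": [-0.013,0,-0.04,0,0,-0.9,-0.013,0,-0.08,0,0,-0.9,-0.013,0,-0.12,0,0,-0.9,-0.013,0,-0.16,0,0,-0.9,-0.013,0,-0.2,0,0,-0.9,-0.013,0,-0.235,0,0,-0.9,-0.013,0,-0.26,0,0,-0.9,-0.013,0,-0.275,0,0,-0.9,-0.013,0,-0.283,0,0,-0.9,-0.013,0,-0.287,0,0,-0.9,-0.013,0,-0.287,0,0,-0.9]}}

```text
clock: 2.75
eef_pos: [481.4, -153.6, 18.7]
eef_rot: [3.141, -0.0, 0.231]
wrist_force: [-0.1, 0.2, 1.0]
finger_gap: 49.5
finger_force: 0.0
```

Emit:
{"method": "jog_arm", "body": {"plan": [0.0049,0.0011,0,0,0,0,0.0097,0.0023,0,0,0,0,0.0146,0.0034,0,0,0,0,0.0195,0.0046,0,0,0,0,0.0243,0.0057,0,0,0,0,0.0292,0.0069,0,0,0,0,0.0341,0.008,0,0,0,0,0.0389,0.0091,0,0,0,0,0.0438,0.0103,0,0,0,0,0.0487,0.0114,0,0,0,0,0.0536,0.0126,0,0,0,0,0.0584,0.0137,0,0,0,0,0.0633,0.0148,0,0,0,0,0.0682,0.016,0,0,0,0,0.073,0.0171,0,0,0,0,0.0779,0.0183,0,0,0,0,0.0828,0.0194,0,0,0,0,0.0876,0.0206,0,0,0,0,0.0876,0.0206,0,0,0,0]}}

```text
clock: 4.65
eef_pos: [569.5, -132.5, 18.4]
eef_rot: [3.141, -0.0, 0.231]
wrist_force: [-0.2, 0.1, -0.8]
finger_gap: 50.0
finger_force: 0.0
```

```bash
python3 - <<'E'
from h import *
c=get_calibration('wrist');p,d=camera('wrist')
np.savez('w2.npz',p=p,d=d,c=c)
cv2.imwrite('pics/w2.png',p[:,:,::-1])
E
```

```text
(no output)
```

View pics/w2.png

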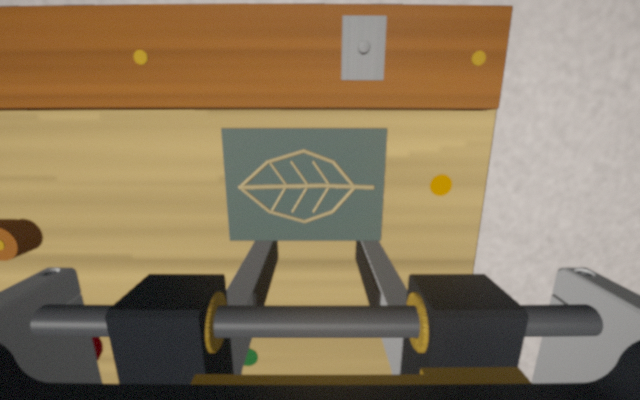

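The picture shows the block (222–387, 128–240) lying square to the rail edge (row 107), with about 10 mm between them. I'll close that slowly.

Emit:
{"method": "jog_arm", "body": {"plan": [0.0019,0.0005,0,0,0,0,0.0039,0.0009,0,0,0,0,0.0054,0.0013,0,0,0,0,0.0068,0.0016,0,0,0,0,0.0078,0.0018,0,0,0,0,0.0086,0.002,0,0,0,0,0.0092,0.0022,0,0,0,0,0.0092,0.0022,0,0,0,0]}}

```text
clock: 5.5
eef_pos: [578.3, -130.5, 18.4]
eef_rot: [3.142, -0.0, 0.231]
wrist_force: [0.6, 0.3, -0.2]
finger_gap: 50.1
finger_force: 0.0
```

Emit:
{"method": "jog_arm", "body": {"plan": [0.0006,0.0001,0,0,0,0,0.0012,0.0003,0,0,0,0,0.0018,0.0004,0,0,0,0,0.0024,0.0006,0,0,0,0,0.0024,0.0006,0,0,0,0]}}

```text
clock: 6.0
eef_pos: [580.1, -130.0, 18.4]
eef_rot: [-3.141, 0.001, 0.231]
wrist_force: [-4.1, 0.2, 3.8]
finger_gap: 49.8
finger_force: 2.5
```

Emit:
{"method": "jog_arm", "body": {"plan": [0.0005,0.0001,0,0,0,0,0.001,0.0002,0,0,0,0,0.0015,0.0003,0,0,0,0,0.0015,0.0003,0,0,0,0]}}

```text
clock: 6.4
eef_pos: [580.2, -130.0, 18.4]
eef_rot: [-3.14, 0.005, 0.231]
wrist_force: [-17.3, -2.1, 10.6]
finger_gap: 50.0
finger_force: 8.5
```

```bash
python3 - <<'E'
from h import *
c=get_calibration('wrist');p,d=camera('wrist');s=manip.read_state();print(s['eef_pos'],s['eef_rot'],s['wrist_force'],s['moment'])
np.savez('w3.npz',p=p,d=d,c=c)
cv2.imwrite('pics/w3.png',cv2.resize(p[80:250,200:410,::-1],None,fx=3.4,fy=3.4,interpolation=cv2.INTER_CUBIC))
E
```

```text
[ 580.23119468 -129.96780625   18.40946026] [-3.1404464   0.00453728  0.23091357] [-17.42635542  -1.73950531  11.45020627] [-0.49716189  2.98879566 -0.11729619]
```

View pics/w3.png

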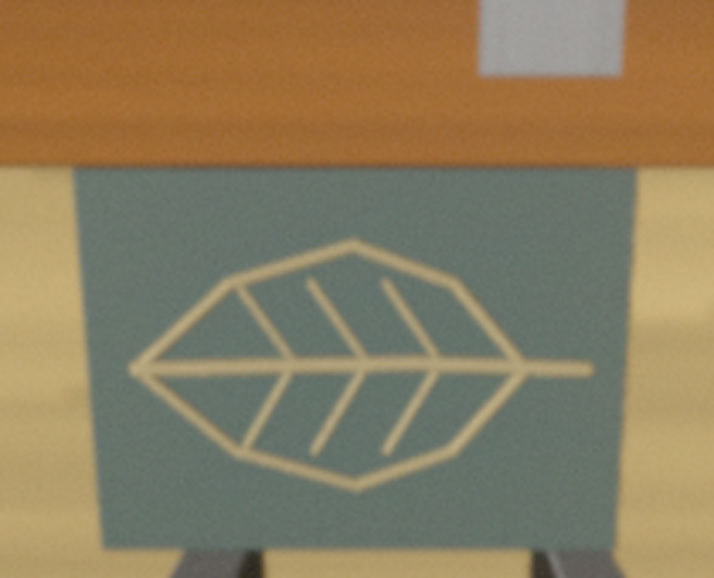

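The block is flat against the rail, with no gap along row 167 of the crop, and the contact force is 17 N. Before I back off and go behind its short side, I'll check which way the wrist can turn.

Emit:
{"method": "jog_arm", "body": {"plan": [-0.002,-0.0005,0,0,0,0,-0.004,-0.001,0,0,0,0,-0.012,-0.003,0,0,0,0,-0.0243,-0.0057,0,0,0,0,-0.0243,-0.0057,0.03,0,0,0,-0.0243,-0.0057,0.07,0,0,0,-0.0243,-0.0057,0.1,0,0,0], "claw": 0.024}}

```text
clock: 7.15
eef_pos: [557.6, -135.5, 120.6]
eef_rot: [3.141, -0.001, 0.231]
wrist_force: [0.2, 0.4, -0.6]
finger_gap: 23.8
finger_force: 0.0
```

```bash
python3 - <<'E'
from fit import *
s=manip.read_state();print(s['joints'].round(2),s['eef_pos'],s['clock'])
c=get_calibration('wrist');p,d=camera('wrist');np.savez('w4.npz',p=p,d=d,c=c)
P=depth_pts(c,d);z=P[...,2];hsv=cv2.cvtColor(p,cv2.COLOR_RGB2HSV).astype(int)
g=(hsv[...,1]<110)&(hsv[...,0]>40)&(hsv[...,0]<110)&(hsv[...,2]<135)&(z>26)&(z<42)
n,l,st,_=cv2.connectedComponentsWithStats(g.astype(np.uint8));k=1+np.argmax(st[1:,4])
cs,_=cv2.findContours((l==k).astype(np.uint8),0,2)
print(cv2.minAreaRect(at_z(c,max(cs,key=len)[:,0],34)[:,:2].astype(np.float32)))
E
```

```text
[-0.3   0.43  1.55  0.    1.16  1.04] [ 557.64564892 -135.47085734  120.56384371] 7.15
((617.8302001953125, -113.33613586425781), (61.48639678955078, 86.9372787475586), 13.242481231689453)
```

Emit:
{"method": "jog_arm", "body": {"plan": [0.007,-0.004,0,0,0,8,0.014,-0.008,0,0,0,16,0.021,-0.012,0,0,0,24,0.028,-0.016,0,0,0,32,0.034,-0.02,0,0,0,40,0.04,-0.024,0,0,0,48,0.046,-0.028,0,0,0,56,0.053,-0.032,0,0,0,64,0.06,-0.036,0,0,0,72,0.067,-0.04,0,0,0,80,0.0745,-0.043,0,0,0,87,0.0745,-0.043,0,0,0,90,0.0745,-0.043,0,0,0,90]}}

```text
clock: 8.5
eef_pos: [632.0, -178.4, 118.0]
eef_rot: [-3.141, -0.0, 1.803]
wrist_force: [-1.5, 0.6, 0.6]
finger_gap: 24.1
finger_force: 0.0
```

```bash
python3 - <<'E'
from h import *
s=manip.read_state();print(s['joints'].round(2),s['eef_pos'],s['eef_rot'])
c=get_calibration('wrist');p,d=camera('wrist');np.savez('w5.npz',p=p,d=d,c=c)
cv2.imwrite('pics/w5.png',p[:,:,::-1])
E
```

```text
[-0.33  0.61  1.28  0.    1.25 -0.56] [ 632.00010783 -178.39953782  117.97410377] [-3.14131207e+00 -2.38974073e-04  1.80259954e+00]
```

View pics/w5.png

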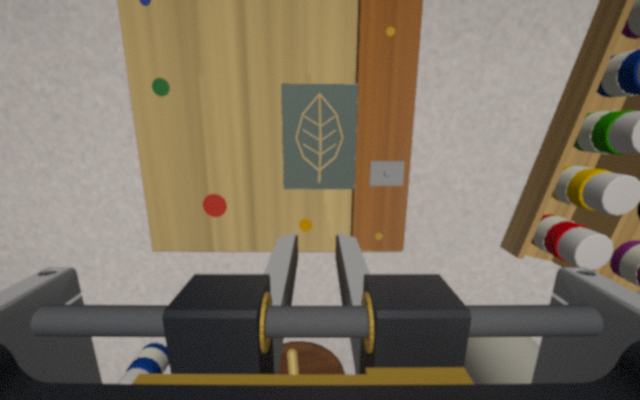

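The block stays on the rail and the fingers are lined up behind its short side. I'll lower and slide it along with a small bias towards the rail.

Emit:
{"method": "jog_arm", "body": {"plan": [0,0,-0.03,0,0,0,0,0,-0.06,0,0,0,0,0,-0.08,0,0,0,0,0,-0.092,0,0,0,0,0,-0.1,0,0,0,0,0,-0.1,0,0,0,-0.001,0.004,-0.1,0,0,0,-0.002,0.008,-0.1,0,0,0,-0.0025,0.011,-0.1,0,0,0,-0.003,0.013,-0.1,0,0,0,-0.0035,0.015,-0.1,0,0,0,-0.004,0.018,-0.1,0,0,0,-0.0047,0.0205,-0.1,0,0,0,-0.0053,0.0235,-0.1,0,0,0,-0.006,0.0265,-0.1,0,0,0,-0.0066,0.0295,-0.1,0,0,0,-0.0066,0.0295,-0.1,0,0,0]}}

```text
clock: 10.25
eef_pos: [625.6, -148.3, 18.4]
eef_rot: [-3.141, -0.0, 1.802]
wrist_force: [0.3, 0.1, 0.1]
finger_gap: 23.6
finger_force: 0.0
```

Emit:
{"method": "jog_arm", "body": {"plan": [-0.0011,0.0049,0,0,0,0,-0.0022,0.0098,0,0,0,0,-0.0033,0.0146,0,0,0,0,-0.0044,0.0195,0,0,0,0,-0.0055,0.0244,0,0,0,0,-0.0066,0.0293,0,0,0,0,-0.0077,0.0342,0,0,0,0,-0.0087,0.039,0,0,0,0,-0.0098,0.0439,0,0,0,0,-0.0109,0.0488,0,0,0,0,-0.012,0.0537,0,0,0,0,-0.0131,0.0586,0,0,0,0,-0.0142,0.0634,0,0,0,0,-0.0153,0.0683,0,0,0,0,-0.0164,0.0732,0,0,0,0,-0.0175,0.0781,0,0,0,0,-0.0186,0.083,0,0,0,0,-0.0197,0.0878,0,0,0,0,-0.0208,0.0927,0,0,0,0,-0.0208,0.0927,0,0,0,0]}}

```text
clock: 12.25
eef_pos: [604.8, -55.4, 18.5]
eef_rot: [3.141, -0.0, 1.802]
wrist_force: [-0.1, -0.3, -0.2]
finger_gap: 24.0
finger_force: 0.0
```

```bash
python3 - <<'E'
from h import *
s=manip.read_state();print(s['eef_pos'],s['wrist_force'])
c=get_calibration('wrist');p,d=camera('wrist');np.savez('w6.npz',p=p,d=d,c=c)
cv2.imwrite('pics/w6.png',p[:,:,::-1])
E
```

```text
[604.81466452 -55.41084138  18.48330601] [-0.06812659 -0.29399071 -0.24259082]
```

View pics/w6.png

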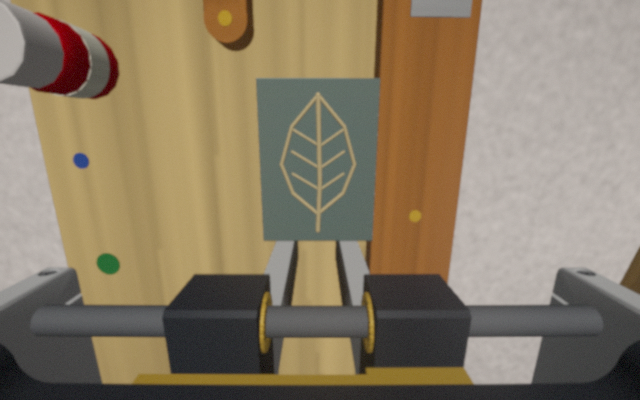

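The block (257–380, 78–240) is still on the rail and the nose at (228,30) clears its left edge. On into the pocket.

Emit:
{"method": "jog_arm", "body": {"plan": [-0.0009,0.0039,0,0,0,0,-0.0017,0.0078,0,0,0,0,-0.0026,0.0117,0,0,0,0,-0.0035,0.0156,0,0,0,0,-0.0044,0.0195,0,0,0,0,-0.0052,0.0234,0,0,0,0,-0.0061,0.0273,0,0,0,0,-0.007,0.0312,0,0,0,0,-0.0079,0.0351,0,0,0,0,-0.0087,0.039,0,0,0,0,-0.0096,0.0429,0,0,0,0,-0.0105,0.0468,0,0,0,0,-0.0114,0.0507,0,0,0,0,-0.0122,0.0546,0,0,0,0,-0.0129,0.0576,0,0,0,0,-0.0131,0.0586,0,0,0,0,-0.0131,0.0586,0,0,0,0]}}

```text
clock: 14.0
eef_pos: [591.8, 2.7, 18.5]
eef_rot: [3.141, -0.0, 1.802]
wrist_force: [0.2, -0.2, 0.5]
finger_gap: 23.8
finger_force: 0.0
```

Emit:
{"method": "jog_arm", "body": {"plan": [-0.0003,0.0015,0,0,0,0,-0.0006,0.003,0,0,0,0,-0.0009,0.004,0,0,0,0,-0.0011,0.005,0,0,0,0,-0.0013,0.006,0,0,0,0,-0.0013,0.006,0,0,0,0]}}

```text
clock: 14.6
eef_pos: [590.4, 8.6, 18.4]
eef_rot: [-3.142, -0.0, 1.802]
wrist_force: [0.6, -0.2, -0.7]
finger_gap: 23.8
finger_force: 0.0
```

Emit:
{"method": "jog_arm", "body": {"plan": [-0.0002,0.0008,0,0,0,0,-0.0004,0.0016,0,0,0,0,-0.0005,0.0022,0,0,0,0,-0.0006,0.0028,0,0,0,0,-0.0006,0.0028,0,0,0,0]}}

```text
clock: 15.1
eef_pos: [590.3, 8.9, 18.7]
eef_rot: [3.141, 0.003, 1.801]
wrist_force: [1.7, -16.9, 0.3]
finger_gap: 23.9
finger_force: 8.6
```

The end stop is reached at 17 N. I'll back off and check the seating.

Emit:
{"method": "jog_arm", "body": {"plan": [0.0004,-0.0018,0,0,0,0,0.001,-0.004,0,0,0,0,0.0045,-0.02,0,0,0,0,0.0055,-0.025,0.03,0,0,0,0.0055,-0.025,0.08,0,0,0,0.0055,-0.025,0.12,0,0,0,0.0055,-0.025,0.15,0,0,0,0.0055,-0.025,0.15,0,0,0]}}

```text
clock: 15.9
eef_pos: [597.1, -14.6, 173.1]
eef_rot: [3.135, 0.002, 1.802]
wrist_force: [0.5, 0.1, 0.0]
finger_gap: 24.1
finger_force: 0.0
```

```bash
python3 - <<'E'
from h import *
s=manip.read_state();print(s['eef_pos'],s['clock'],s['joints'].round(2))
c=get_calibration('wrist');p,d=camera('wrist');np.savez('w7.npz',p=p,d=d,c=c)
P=depth_pts(c,d);z=P[...,2];hsv=cv2.cvtColor(p,cv2.COLOR_RGB2HSV).astype(int)
g=(hsv[...,1]<110)&(hsv[...,0]>40)&(hsv[...,0]<110)&(hsv[...,2]<135)&(z>26)&(z<42)
n,l,st,_=cv2.connectedComponentsWithStats(g.astype(np.uint8));k=1+np.argmax(st[1:,4])
cs,_=cv2.findContours((l==k).astype(np.uint8),0,2)
print(cv2.minAreaRect(at_z(c,max(cs,key=len)[:,0],34)[:,:2].astype(np.float32)),st[k])
x,y,w,h,_=st[k]
x0,y0=max(x-40,0),max(y-40,0);cr=p[y0:y+h+25,x0:x+w+40,::-1];f=min(780/cr.shape[1],580/cr.shape[0])
cv2.imwrite('pics/w7.png',cv2.resize(cr,None,fx=f,fy=f,interpolation=cv2.INTER_CUBIC));print(x0,y0,f)
E
```

```text
[597.11917505 -14.61079423 173.12221241] 15.9 [-0.09  0.43  1.43  0.    1.28 -0.32]
((576.4469604492188, 62.34577560424805), (61.69178009033203, 85.72012329101562), 13.280721664428711) [ 284   79   62   87 3193]
244 39 3.8157894736842106
```

View pics/w7.png

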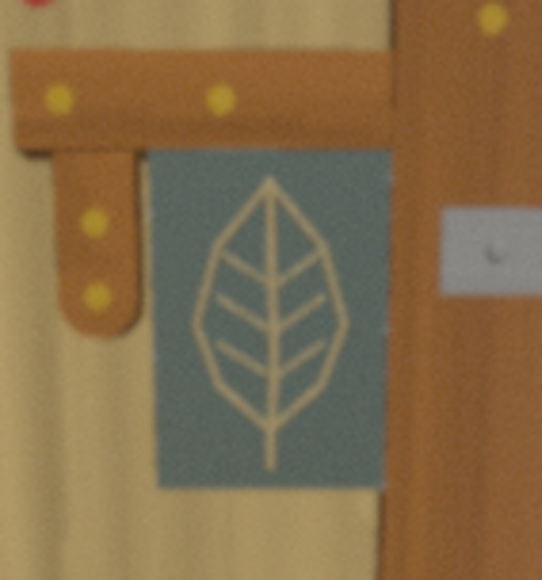

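The crop shows the block tight against the stop (row 150) and against the rail (column 388), clear of the guide strip. The fit gives jig (43.7, 96.9), parallel to the rail, which matches the seat within the camera error. The arm is clear, so I'm handing in.

```bash
python3 -c "
from cell import manip
print(manip.sign_off())"
```

```text
the job is handed in; nothing more can be done
None
```

The lino block was pushed flat to the rail, then slid home into the pocket against rail and end stop; I handed the job in at about 16 s with the arm clear (the last picture shows no gap, though it can't resolve under about 1 mm).

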